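# Wedge the short leg of a rocking footstool

## Task

The new footstool on the bench rocks because its near right-hand leg was cut too short: its foot hangs just clear of the bench. Pick up the loose wooden wedge, slide it flat along the bench from the right-hand end of the stool, thin end first, under that foot until it jams tight, feeling for it: do not jack the stool out of level, ram it or shove it along even a few millimetres. Let go of the wedge and then press down on the seat corner above that leg, gently, with about a kilo, to check that it no longer rocks; leave the wedge jammed there and the things lying about where they are.

Things in the scene. Friction and masses are not known exactly. Their poses are not given: they have to be found in the camera images.
- stool: pale wooden footstool, loose, about 2 kg: seat 200 (x) x 270 (y) x 32 mm, its top 200 mm up; four splayed round legs whose domed feet (radius 11 mm) stand at x = +-105, y = +-150 mm, outside the seat's outline; thin stretchers 88 mm up. Origin: on the bench under the seat's middle; x away from the robot, y to the left, z up. It stands on three feet; the near right one is short
- short_foot (a point): point of the bench plane straight below the middle of the stool's short foot (x = -105, y = -150 mm of the stool), with the stool's axes. The foot hangs 4 to 11 mm above it: by how much is not known, the point's height does not tell. A press of 1 to 2 N on the seat corner above tips the unwedged stool onto that foot
- seat_corner (a point): point on the seat's top, 200 mm up, over the near right leg, 25 mm in from the seat's edges; the place to press down to check; axes as the stool's
- wedge: loose reddish-brown wooden wedge, 50 g, 130 mm long (x), 36 mm wide (y), 20 mm thick at the blunt end (x = -65 mm), tapering evenly to 2.5 mm at the thin end (x = +65 mm). Origin: centre of the flat underside, z up. Friction about 0.6, so it stays where it jams. Pushed in with 4 to 8 N it sits tight; from about 10 N it shoves or lifts the stool
- pencil: flat red carpenter's pencil, 14 x 168 x 8 mm, lying in front of the stool on the robot's side; a bystander; origin: centre of the underside
- glue_bottle: white glue bottle, 46 mm across, 101 mm tall, standing to the left of the stool; a bystander; origin: centre of the underside
- scribing_block: pale wood off-cut, 60 x 90 x 19 mm, lying in front of the stool's left end; a bystander; origin: centre of the underside

How it is judged (in metres and radians):
On the way, in this order (a step that is already met when the one before it is completed fails the run):
1. the wedge lies flat, thin end under the short foot, jammed tight and let go, the stool level (contact force between wedge and stool above 1 N and contact force between the fingers and wedge below 0.1 N and contact force between the fingers and stool below 0.1 N and angle between wedge's own z axis and vertical below 0.06 rad and x of short_foot in the frame of wedge above -0.02 m and y of short_foot in the frame of wedge between -0.018 and 0.018 m and angle between stool's own z axis and vertical below 0.004 rad), for 0.2 s.
2. the seat corner above that leg is pressed down with 6 N or more and the stool does not rock (contact force between the fingers and stool above 6 N and x of the grasp point in the frame of stool below -0.03 m and y of the grasp point in the frame of stool below -0.05 m and z of the grasp point in the frame of stool above 0.19 m and contact force between wedge and stool above 3 N and angle between stool's own z axis and vertical below 0.004 rad), for 0.2 s.
At the end, for the whole second after the job is handed in: The wedge lies flat on the bench, let go, with its thin half under the middle of the short foot (within 18 mm sideways), jammed so that the foot bears on it with more than 1 N; the stool stands still and level within 0.004 rad (about 1 mm across the stool) (contact force between wedge and stool above 1 N and angle between wedge's own z axis and vertical below 0.06 rad and x of short_foot in the frame of wedge above -0.02 m and y of short_foot in the frame of wedge between -0.018 and 0.018 m and angle between stool's own z axis and vertical below 0.004 rad and linear speed of each of stool, wedge below 0.01 m/s); the robot touches nothing.
It fails at once if the short foot or the stool is shoved more than 5 mm along the bench (distance of any of short_foot, stool from where it was at the start of the episode above 0.005 m).
It fails at once if the stool is jacked up by the wedge, or rocks on it, by more than 0.015 rad (angle between stool's own z axis and vertical above 0.015 rad and contact force between wedge and stool above 0.5 N).
It fails at once if the wedge is rammed: more than 25 N between wedge and stool (contact force between wedge and stool above 25 N).
It fails at once if the stool is pressed with more than 30 N (contact force between the fingers and stool above 30 N).
It fails at once if a bystander is moved more than 20 mm (distance of any of pencil, glue_bottle, scribing_block from where it was at the start of the episode above 0.02 m).
It also fails if it takes over 72 s, if anything falls off the work surface, if the arm or the gripper's body presses on something with over 40 N, if the wrist force passes 120 N, or if a joint passes its speed limit or range.

## Robot

A 6-joint arm with a two-finger parallel gripper is mounted at the origin on a cart in front of the work surface, level with it; the furniture and walls round the work are solid. World frame = base frame: x ahead of the robot, y to its left, z up, the work surface at z = 0. Lengths are in m, angles in degrees, forces in N, time in s.
With the tool pointing down it reaches from about 0.3 to 1 m from the base axis. Payload 5.1 kg.
Tool frame: the origin (TCP) lies midway between the tips of the shut fingers; the grasp point (between the pads) lies 19 mm behind it; z points along the fingers, y is the direction in which the jaws open and shut (so a half turn about z gives the same grasp; the last joint's range is limited). The gripper opens to 95 mm and grips with 3 to 60 N. Pads are 20 mm wide; open, the fingers measure 119 mm over their backs; the gripper's body (75 mm by 180 mm) begins 59 mm behind the grasp point.
Start: joints at [-71.482, 7.093, 94.555, -0, 78.352, -4.733], TCP at [0.257, -0.597, 0.215] pointing down, gripper open.
Joint ranges: [-149.61, 149.61], [-58.7, 133.49], [1.44, 155.28], [-77.14, 257.14], [18.33, 153.61], [-166.67, 166.67]. Speed limits (degrees/s): [147.25, 147.25, 180, 180, 180, 180].

## Interface

Orientations are given as a 3x3 rotation matrix whose columns are the frame's x, y, z axes.
In Python, from workcell import manip, viewer, job, nets gives the robot as it stands.
- The arm moves only by the tool send_rows, never from a script. Its argument "steps" is a list that holds one entry, the list of rows, each a list of 7 numbers: the shift along the tool's x, y, z in mm, then the turn, a rotation vector about the tool's x, y, z in rad, then the opening, from 0 (shut) to 1 (fully open). In form: [[[x, y, z, rx, ry, rz, grip], ...]]. A call has exactly 10 rows; each row is the pose to reach, as a shift and turn from the pose commanded when the call began, along the tool's axes at that moment; what a row does not reach only later rows make up. A row lasts 1/12 s, in which the tool goes at most 41.7 mm and 7.16 degrees, less where a joint would pass 70% of its speed; a pose out of reach is approached as far as the arm can. A call with a gripper value outside its range is refused whole. The fingers move at their own pace and stop on an object; "squeeze" is the grip in N (left out, the last holds). Time passes only in rows, so rows that repeat a pose let the fingers close, or fill a call up. It gives the time, the measured TCP pose, the force and the opening at its end, in the units of the state.
- manip.observe(): the state, without advancing time (a new reading comes with each control period).
- viewer.camera(name): name is "scene" or "top" or "wrist"; returns a dict with "color" (480x640x3 uint8, red, green, blue), "depth" (480x640 float32, m along the optical axis (not along the pixel's ray), 0 where there is no reading), "fx", "fy", "cx", "cy" (pixels), "dist_coeffs" ([k1, k2, p1, p2, k3] as OpenCV has them; the pictures are not rectified), "extrinsics" (4x4, takes a point from camera to world coordinates); the wrist camera has in their place "tool_from_camera" (4x4, takes a point from camera to tool coordinates, whose origin is the TCP and whose axes are the flange's). Camera axes: x right, y up, looking along -z (the intrinsics and any distortion apply to the point x, -y, -z); pixel columns grow to the right and rows downward; lengths in m; the calibration is good to about 2 mm. A picture is of the moment at which its call begins: read the wrist's pose just before it.
- job.finish_job(): hands the job in, once; it reports no verdict.
Trained networks look in the newest picture that a camera, given by its name, has taken for a name from the list of things; names that differ only in an ending like _2 or _b are one class to them, and where a whole thing is asked for, a point or a joint stands for the part that bears it (a point fixed in the world has none). Each returns a list of dicts, best first, with "conf" (0 to 1); they miss things now and then, are a little off and sometimes report something else, mostly with a low value. They report only what shows in the picture. A call takes as long as a camera call.
- nets.look_for(camera, thing): "position" ([x, y, z] in m, in the coordinates of the camera as it stood for that picture, good to about 4 mm: the middle of the surface that is visible of it).
- nets.pinpoint(camera, thing): "position" ([x, y, z] in m, in the coordinates of the camera as it stood for that picture, good to about 4 mm: a listed point, or the origin of a listed thing).
The state is a dict: "time": time; "qpos": joint angles; "joint_vel": joint speeds; "joint_efforts": joint torques, N m; "ee_pos": TCP position; "tcp_rot": TCP orientation; "ft_force": force on the tool from outside, world axes, zero at the start; "moment": the same for the moment, N m; "finger_gap": finger opening in m.
Only numpy, scipy, OpenCV 4.12 (cv2) and the standard library are available. Lean on these libraries where they do the work, as an engineer would, in place of code of your own. Each camera call takes 0.05 s, during which the arm holds its last target.

## Working session

There is one attempt and no reset: what is moved stays moved. The work goes in short steps, Python scripts to look and compute and a tool call to move; the robot and the scene stay as the last step left them, time stands still between calls to the robot, and variables do not carry over. Pictures are saved under pics/ and viewed, and the job is handed in when it is done.

Besides the shell and the picture viewer there is one more tool, called after ">>>" as name(argument=value, ...), one argument or row to a line, values as JSON. send_rows: Moves the arm, as the interface text tells. Its arguments: {"type":"object","properties":{"steps":{"type":"array","items":{"type":"array","items":{"type":"array","items":{"type":"number"}}}},"squeeze":{"type":"number"}},"required":["steps"]}

```bash
ls; mkdir -p pics
cat > h.py <<'E'
import numpy as np, cv2
from workcell import manip, viewer, job, nets
def cam(n,name):
    s=manip.observe(); c=viewer.camera(n)
    cv2.imwrite(f'pics/{name}.png',c['color'][:,:,::-1])
    if n=='wrist':
        T=np.eye(4);T[:3,:3]=s['tcp_rot'];T[:3,3]=s['ee_pos'];E=T@np.array(c['tool_from_camera'])
    else: E=np.array(c['extrinsics'])
    c['E']=E; return c
def pix2w(c,u,v,z=None):
    K=np.array([[c['fx'],0,c['cx']],[0,c['fy'],c['cy']],[0,0,1.]])
    p=cv2.undistortPoints(np.array([[[u,v]]],float),K,np.array(c['dist_coeffs'],float))[0,0]
    d=np.array([p[0],-p[1],-1.]); E=c['E']
    if z is None:
        return E[:3,:3]@(d*c['depth'][int(v),int(u)])+E[:3,3]
    r=E[:3,:3]@d; return E[:3,3]+r*(z-E[2,3])/r[2]
def w2pix(c,P):
    K=np.array([[c['fx'],0,c['cx']],[0,c['fy'],c['cy']],[0,0,1.]])
    q=np.linalg.inv(c['E'])@np.append(P,1); q=q[:3]*[1,-1,-1]
    return cv2.projectPoints(q.reshape(1,1,3),np.zeros(3),np.zeros(3),K,np.array(c['dist_coeffs'],float))[0].ravel()
def tow(c,p): return (c['E']@np.append(p,1))[:3]
E
python3 - <<'E'
from h import *
np.set_printoptions(precision=4,suppress=True)
s=manip.observe();print(s)
for n in ['top','scene','wrist']:
    c=cam(n,n+'0'); print(n,c['E'][:3,3])
    for t in ['stool','short_foot','seat_corner','wedge','pencil','glue_bottle','scribing_block']:
        for f in ('pinpoint',):
            for r in getattr(nets,f)(n,t)[:2]: print(n,t,round(r['conf'],2),tow(c,r['position']),{k:v for k,v in r.items() if k not in('conf','position')})
E
```

```text
pics
{'time': 0.0, 'qpos': array([-71.4803,   7.1338,  94.6359,   0.0009,  78.3526,  -4.7333]), 'joint_vel': array([-0.0074, -0.0483,  0.0427,  0.0385, -0.0972, -0.0105]), 'joint_efforts': array([ -0.0012, -41.7612, -35.9934,   0.0775,   0.0491,  -0.0002]), 'ee_pos': array([ 0.2564, -0.5966,  0.2134]), 'tcp_rot': array([[ 0.9188,  0.3948, -0.0007],
       [ 0.3948, -0.9188,  0.002 ],
       [ 0.0002, -0.0021, -1.    ]]), 'ft_force': array([0.0052, 0.282 , 0.3585]), 'moment': array([ 0.0318, -0.0189, -0.0411]), 'finger_gap': 0.09556642453340163}
top [ 0.2943 -0.0261  1.3931]
top short_foot 0.9 [ 0.5911 -0.1255 -0.0064] {}
top seat_corner 0.86 [ 0.6077 -0.0797  0.1954] {}
top wedge 0.66 [ 0.5696 -0.3489  0.0016] {}
top pencil 0.7 [ 0.4764 -0.0154  0.0017] {}
top glue_bottle 0.68 [0.5377 0.2483 0.0015] {}
top glue_bottle 0.56 [ 0.4754 -0.0155  0.0017] {}
top scribing_block 0.9 [0.4561 0.1582 0.0017] {}
scene [-0.5485  0.5797  0.9236]
scene seat_corner 0.75 [ 0.603 -0.08   0.201] {}
scene pencil 0.63 [ 0.4774 -0.0087  0.0006] {}
scene glue_bottle 0.79 [0.5418 0.2428 0.001 ] {}
scene scribing_block 0.67 [0.4497 0.1606 0.0025] {}
wrist [ 0.3201 -0.571   0.3848]
```

View pics/top0.png

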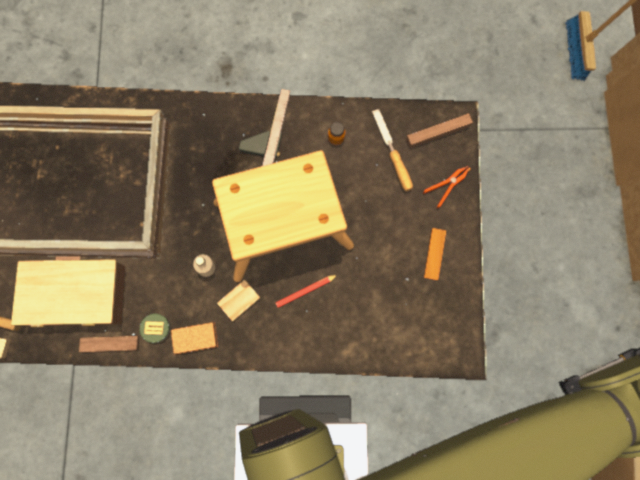

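View pics/scene0.png

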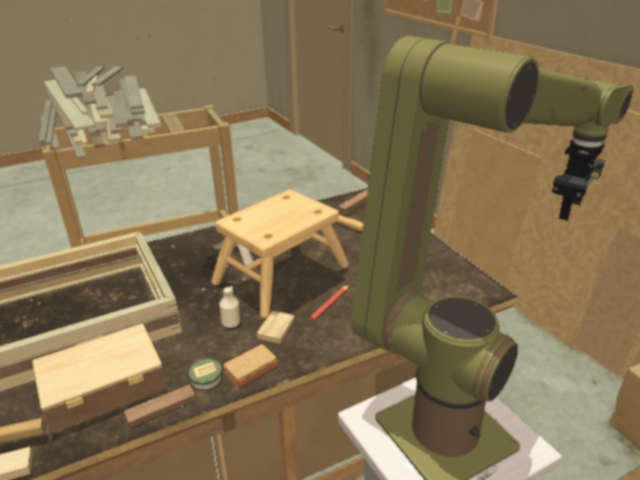

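View pics/wrist0.png

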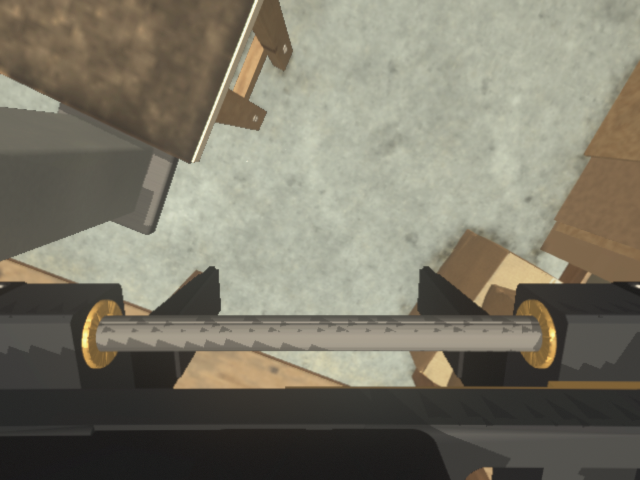

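Top view shows the stool (yaw about 14°), its short foot near (350,245), and an orange piece at (435,254) that is probably the wedge. There's a brown stick at (440,130) as well. I'll check sizes and the height taper by depth.

Run:
```python
from h import *
np.set_printoptions(precision=4,suppress=True)
c=cam('top','top1')
im=c['color']
for (u0,u1,v0,v1) in [(415,455,220,290),(400,480,105,150)]:
    pts=[]
    for v in range(v0,v1):
        for u in range(u0,u1):
            r,g,b=im[v,u].astype(int)
            if r>95 and r-b>35: pts.append([*pix2w(c,u,v),u,v])
    P=np.array(pts);print(len(P),P.mean(0))
    (cx,cy),(w,h),a=cv2.minAreaRect(P[:,:2].astype(np.float32)); print(cx,cy,w,h,a)
    q=P[:,:2]-P[:,:2].mean(0); U,S,V=np.linalg.svd(q,full_matrices=False); t=q@V[0]
    print('axis',V[0])
    for lo in np.arange(-.07,.07,.02):
        m=(t>=lo)&(t<lo+.02)
        if m.sum(): print(round(lo,2),m.sum(),np.median(P[m,2]))
s=im[190:310,310:470]; cv2.imwrite('pics/crop1.png',cv2.resize(s[:,:,::-1],None,fx=5,fy=5,interpolation=cv2.INTER_CUBIC))
# seat corners height & short foot pix check
for t in ['short_foot','seat_corner','stool','wedge']:
    for f in ('pinpoint','look_for'):
        for r in getattr(nets,f)('top',t)[:2]: print(f,t,round(r['conf'],2),tow(c,r['position']), w2pix(c,tow(c,r['position'])))
# seat from depth
D=c['depth'];pp=[]
for v in range(140,270):
    for u in range(200,360):
        p=pix2w(c,u,v)
        if .185<p[2]<.215: pp.append(p)
pp=np.array(pp); 
(cx,cy),(w,h),a=cv2.minAreaRect(pp[:,:2].astype(np.float32)); print('seat',cx,cy,w,h,a,np.median(pp[:,2]), pp.mean(0))
```

```text
1791 [  0.5694  -0.3461   0.0129 433.89   252.6265]
0.4484907388687134 -0.24844138324260712 0.16774052381515503 0.5144878625869751 52.80558776855469
axis [-0.8907  0.4545]
-0.07 179 0.001880383962367782
-0.05 276 0.00286991224148625
-0.03 275 0.002747151769343814
-0.01 264 0.0029444577236309444
0.01 246 0.003565443799535606
0.03 220 0.0032635980455333335
0.05 131 0.002213999612703743
0.07 47 -0.0017408959247020572
1099 [  0.9175  -0.3921   0.013  443.1984 127.6087]
0.9035636186599731 -0.3630601763725281 0.23039576411247253 1.373302936553955 51.533599853515625
axis [-0.6688  0.7435]
-0.07 92 0.025370379118210717
-0.05 136 0.0239834582304006
-0.03 181 0.00597361904142657
-0.01 107 0.026847868232891647
0.01 101 0.026876360642325015
0.03 99 0.026189759674192015
0.05 115 0.02681190248479859
0.07 98 0.027918879328270862
pinpoint short_foot 0.88 [ 0.5897 -0.1276 -0.0053] [349.1412 247.2324]
look_for short_foot 0.63 [0.643  0.0472 0.198 ] [278.3829 206.9537]
look_for short_foot 0.23 [0.4506 0.1576 0.017 ] [239.0277 300.1494]
pinpoint seat_corner 0.78 [ 0.6065 -0.0797  0.1968] [333.9349 221.9329]
look_for seat_corner 0.95 [0.6414 0.0512 0.1982] [276.6248 207.6361]
pinpoint wedge 0.94 [ 0.5717 -0.3497 -0.0001] [434.105  252.6355]
look_for wedge 0.93 [ 0.5668 -0.3461  0.0126] [433.9106 253.5349]
seat 0.6512570381164551 0.047424376010894775 0.20380161702632904 0.2705695927143097 15.474061012268066 0.20007101563098662 [0.6471 0.0475 0.1999]
```

View pics/crop1.png

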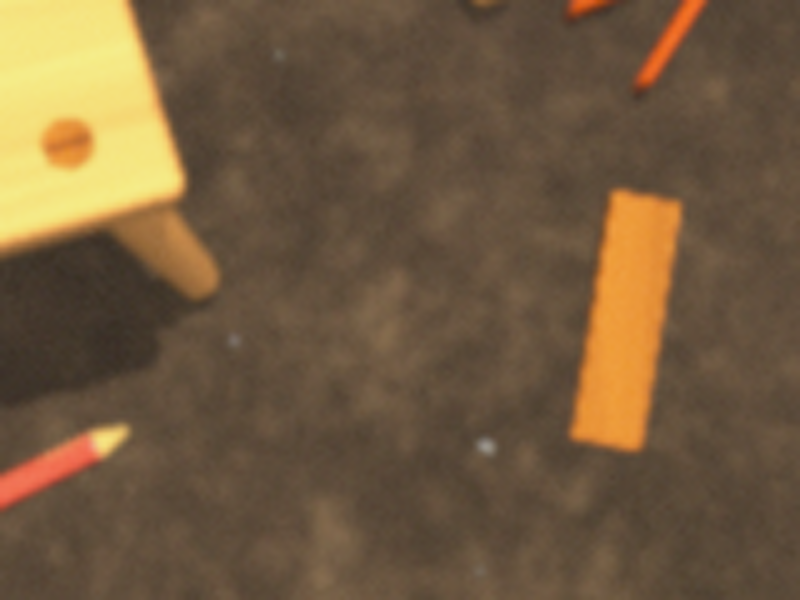

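The crop shows the wedge at crop px (572–682, 188–452), top end leaning right; the foot ends at about crop (205,285).

Run:
```python
from h import *
np.set_printoptions(precision=4,suppress=True)
c=cam('top','top2')
im=c['color']; pts=[]
for v in range(215,295):
    for u in range(415,455):
        r,g,b=im[v,u].astype(int)
        if r>150 and r-b>80 : pts.append([*pix2w(c,u,v),u,v])
P=np.array(pts);print(len(P),P.mean(0))
q=P[:,:2]-P[:,:2].mean(0); U,S,V=np.linalg.svd(q,full_matrices=False); ax=V[0]*np.sign(V[0][0]); t=q@ax
print('axis',ax,t.min(),t.max(),np.degrees(np.arctan2(ax[1],ax[0])))
for lo in np.arange(-.07,.07,.02):
    m=(t>=lo)&(t<lo+.02)
    if m.sum(): print(round(lo,2),m.sum(),np.median(P[m,2]))
D=c['depth'];pp=[]
for v in range(140,270):
    for u in range(200,360):
        p=pix2w(c,u,v)
        if .185<p[2]<.215: pp.append([u,v])
m=np.zeros((480,640),np.uint8)
for u,v in pp: m[v,u]=255
m=cv2.morphologyEx(m,cv2.MORPH_OPEN,np.ones((5,5)))
k=np.argwhere(m>0); Q=np.array([pix2w(c,u,v,.2)[:2] for v,u in k],np.float32)
(cx,cy),(w,h),a=cv2.minAreaRect(Q); print('seat',cx,cy,w,h,a)
th=np.radians(a); R=np.array([[np.cos(th),-np.sin(th)],[np.sin(th),np.cos(th)]])
print('foot',R@[-.105,-.15]+[cx,cy],'corner',R@[-.075,-.11]+[cx,cy])
```

```text
743 [  0.5658  -0.3471   0.0182 434.8264 253.5922]
axis [ 0.8935 -0.4491] -0.38674813999166024 0.07606175378663359 -26.689053484626744
-0.07 66 0.004145590048608816
-0.05 116 0.005298941699805271
-0.03 118 0.008240426534130707
-0.01 118 0.011228858614730552
0.01 113 0.013705288918268277
0.03 116 0.016506293012229833
0.05 84 0.018510219077669254
0.07 8 -0.0031539048722035723
seat 0.6486169099807739 0.046843767166137695 0.20321537554264069 0.2685377597808838 15.52679443359375
foot [ 0.5876 -0.1258] corner [ 0.6058 -0.0792]
```

```bash
cat >> h.py <<'E'
def wedge_rect(c,roi,thr=(150,80)):
    u0,u1,v0,v1=roi; im=c['color'].astype(int)
    m=((im[...,0]>thr[0])&(im[...,0]-im[...,2]>thr[1])).astype(np.uint8); k=np.zeros_like(m);k[v0:v1,u0:u1]=m[v0:v1,u0:u1]
    n,l,st,_=cv2.connectedComponentsWithStats(k); i=1+np.argmax(st[1:,4])
    ct=max(cv2.findContours((l==i).astype(np.uint8),0,2)[0],key=cv2.contourArea)
    return ct.reshape(-1,2)
def move(p,heading,s=None):
    """tool-frame shift(mm) & rz to reach TCP p with tool x heading(deg), tool down"""
    s=s or manip.observe(); R=np.array(s['tcp_rot'])
    h=np.radians(heading); Rt=np.array([[np.cos(h),np.sin(h),0],[np.sin(h),-np.cos(h),0],[0,0,-1]])
    d=R.T@(np.array(p)-s['ee_pos'])*1000
    return np.round(d,1), np.round(cv2.Rodrigues(R.T@Rt)[0].ravel(),3)
E
python3 - <<'E'
from h import *
np.set_printoptions(precision=4,suppress=True)
c=cam('top','top3'); ct=wedge_rect(c,(415,460,215,300))
P=np.array([pix2w(c,u,v,.011)[:2] for u,v in ct],np.float32)
print(cv2.minAreaRect(P)); b=cv2.boxPoints(cv2.minAreaRect(P));print(b)
E
```

```text
((0.5674365758895874, -0.3490523099899292), (0.037904463708400726, 0.1359461396932602), 77.59249877929688)
[[ 0.497  -0.353 ]
 [ 0.6297 -0.3822]
 [ 0.6379 -0.3451]
 [ 0.5051 -0.3159]]
```

Run:
```python
from h import *
print(move([0.614,-0.36,0.14],-12.4))
```

```text
(array([422. , -76.9,  74.7]), array([-0.   , -0.   ,  0.622]))
```

>>> send_rows(
  steps=[
    [[25,-4,4,0,0,0.03,1],[65,-12,12,0,0,0.1,1],[103,-19,18,0,0,0.15,1],[141,-26,25,0,0,0.21,1],[180,-33,32,0,0,0.27,1],[219,-40,39,0,0,0.33,1],[258,-47,46,0,0,0.38,1],[297,-54,52,0,0,0.44,1],[336,-61,59,0,0,0.5,1],[365,-67,65,0,0,0.54,1]],
  ],
)

```text
time: 2.58
ee_pos: [0.5678, -0.3895, 0.1493]
tcp_rot: [[0.991, -0.135, 0.001], [-0.135, -0.991, 0.0], [0.001, -0.0, -1.0]]
ft_force: [-0.2, -1.5, 0.2]
finger_gap: 0.0949
```

Run:
```python
from h import *
print(move([0.614,-0.36,0.14],-12.4), manip.observe()['ee_pos'])
```

```text
(array([ 41.8, -35.4,   9.3]), array([-0.   , -0.   ,  0.081])) [ 0.56777586 -0.38945689  0.14927364]
```

>>> send_rows(
  steps=[
    [[14,-12,3,0,0,0.03,1],[28,-24,6,0,0,0.06,1],[42,-35,9,0,0,0.08,1],[42,-35,9,0,0,0.08,1],[42,-35,9,0,0,0.08,1],[42,-35,9,0,0,0.08,1],[42,-35,9,0,0,0.08,1],[42,-35,9,0,0,0.08,1],[42,-35,9,0,0,0.08,1],[42,-35,9,0,0,0.08,1]],
  ],
)

```text
time: 3.42
ee_pos: [0.6114, -0.363, 0.1409]
tcp_rot: [[0.977, -0.213, 0.0], [-0.213, -0.977, -0.0], [0.0, 0.0, -1.0]]
ft_force: [-0.1, 0.6, -0.5]
finger_gap: 0.0952
```

Run:
```python
from h import *
np.set_printoptions(precision=4,suppress=True)
c=cam('wrist','w1'); print(c['E'])
s=manip.observe();print(s['ee_pos'],s['tcp_rot'],s['ft_force'])
for r in nets.pinpoint('wrist','wedge')[:2]: print(r['conf'],tow(c,r['position']))
```

```text
[[-0.2137  0.9472  0.2392  0.6788]
 [-0.9769 -0.2074 -0.0513 -0.3784]
 [ 0.001  -0.2446  0.9696  0.3111]
 [ 0.      0.      0.      1.    ]]
[ 0.6114 -0.3629  0.1409] [[ 0.977  -0.2132  0.0002]
 [-0.2132 -0.977  -0.0001]
 [ 0.0002  0.0001 -1.    ]] [ 1.0604  0.2718 -0.431 ]
0.71 [ 0.569  -0.3476 -0.0012]
```

View pics/w1.png

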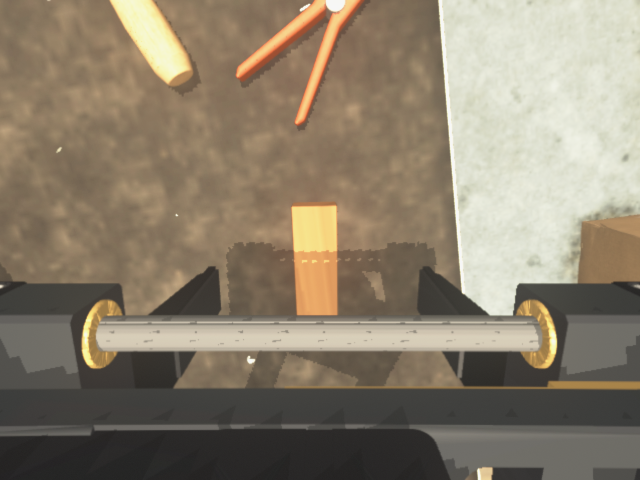

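Wrist view: blunt end at row 205 between columns 292 and 337, the sides running down to row 315; pliers tip at (300,123).

Run:
```python
from h import *
np.set_printoptions(precision=4,suppress=True)
c=cam('wrist','w2')
im=c['color'].astype(int)
print([tuple(im[230,u]) for u in (280,288,291,294,300,334,337,340)], [tuple(im[v,315]) for v in (195,200,203,206,210)])
for v,z in ((207,.02),(230,.018),(260,.016),(300,.0135)):
    row=im[v,:,0]-im[v,:,2]; u=np.where((row>100)&(np.arange(640)>270)&(np.arange(640)<360))[0]
    if len(u):
        a=pix2w(c,u.min()-.5,v,z);b=pix2w(c,u.max()+.5,v,z);print(v,u.min(),u.max(),a,b,(a+b)/2,np.linalg.norm(a-b))
        print('  depth z',pix2w(c,315,v))
```

```text
[(np.int64(168), np.int64(139), np.int64(108)), (np.int64(166), np.int64(136), np.int64(106)), (np.int64(162), np.int64(131), np.int64(101)), (np.int64(247), np.int64(225), np.int64(137)), (np.int64(247), np.int64(224), np.int64(136)), (np.int64(247), np.int64(220), np.int64(134)), (np.int64(213), np.int64(150), np.int64(99)), (np.int64(160), np.int64(130), np.int64(103))] [(np.int64(141), np.int64(114), np.int64(92)), (np.int64(140), np.int64(112), np.int64(90)), (np.int64(176), np.int64(120), np.int64(77)), (np.int64(240), np.int64(178), np.int64(108)), (np.int64(247), np.int64(223), np.int64(137))]
207 292 336 [ 0.6357 -0.3474  0.02  ] [ 0.6282 -0.3815  0.02  ] [ 0.6319 -0.3645  0.02  ] 0.03497844838242818
  depth z [ 0.6318 -0.3652  0.0201]
230 293 337 [ 0.6172 -0.3437  0.018 ] [ 0.6096 -0.3786  0.018 ] [ 0.6134 -0.3611  0.018 ] 0.03575940969008932
  depth z [ 0.6134 -0.3611  0.0179]
260 294 337 [ 0.5922 -0.3385  0.016 ] [ 0.5845 -0.3736  0.016 ] [ 0.5883 -0.356   0.016 ] 0.03591769142492201
  depth z [ 0.5877 -0.3554  0.0137]
300 297 337 [ 0.5564 -0.3325  0.0135] [ 0.549  -0.3664  0.0135] [ 0.5527 -0.3494  0.0135] 0.03468289743199277
  depth z [ 0.5515 -0.3474  0.0098]
```

Run:
```python
from h import *
print(move([0.616,-0.3615,0.004],-11.6))
```

```text
(array([  4. ,  -2.1, 136.8]), array([ 0.   , -0.   , -0.012]))
```

>>> send_rows(
  steps=[
    [[4,-2,15,0,0,-0.01,1],[4,-2,35,0,0,-0.01,1],[4,-2,55,0,0,-0.01,1],[4,-2,75,0,0,-0.01,1],[4,-2,95,0,0,-0.01,1],[4,-2,112,0,0,-0.01,1],[4,-2,125,0,0,-0.01,1],[4,-2,133,0,0,-0.01,1],[4,-2,136.5,0,0,-0.01,1],[4,-2,136.5,0,0,-0.01,1]],
  ],
)

```text
time: 4.4
ee_pos: [0.6158, -0.3611, 0.0031]
tcp_rot: [[0.979, -0.203, -0.001], [-0.203, -0.979, 0.001], [-0.001, -0.001, -1.0]]
ft_force: [-1.0, -0.4, 0.2]
finger_gap: 0.0951
```

>>> send_rows(
  steps=[
    [[0,0,0,0,0,0,0.6],[0,0,0,0,0,0,0.5],[0,0,0,0,0,0,0.42],[0,0,0,0,0,0,0.38],[0,0,0,0,0,0,0.3],[0,0,0,0,0,0,0.2],[0,0,0,0,0,0,0.2],[0,0,0,0,0,0,0.2],[0,0,0,0,0,0,0.2],[0,0,0,0,0,0,0.2]],
  ],
  squeeze=20,
)

```text
time: 5.23
ee_pos: [0.6161, -0.3614, 0.0041]
tcp_rot: [[0.979, -0.203, -0.0], [-0.203, -0.979, 0.0], [-0.0, -0.0, -1.0]]
ft_force: [-0.9, 0.2, 0.6]
finger_gap: 0.036
```

Run:
```python
from h import *
np.set_printoptions(precision=4,suppress=True)
s=manip.observe();print(s['ee_pos'],s['ft_force'],s['moment'],s['finger_gap'],s['tcp_rot'])
c=cam('wrist','w3')
```

```text
[ 0.6161 -0.3614  0.0041] [-0.8834  0.1976  0.5957] [ 0.0943  0.0098 -0.0198] 0.03604110779712779 [[ 0.9792 -0.2028 -0.0001]
 [-0.2028 -0.9792  0.0001]
 [-0.0001 -0.0001 -1.    ]]
```

View pics/w3.png

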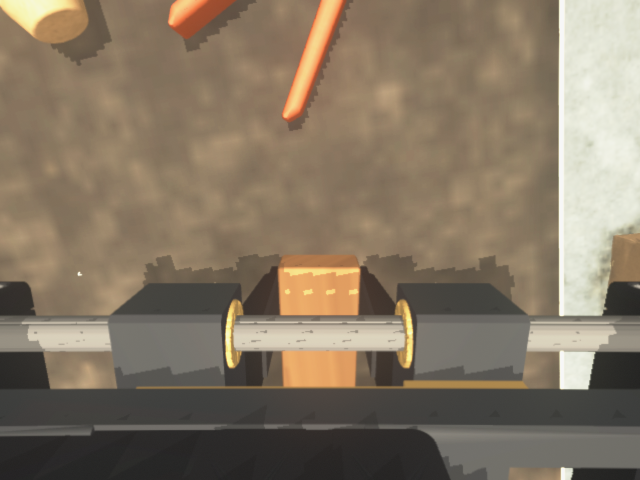

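>>> send_rows(
  steps=[
    [[0,0,-4,0,0,0,0.2],[-1,-12,-5,0,0,0.12,0.2],[-3,-24,-5,0,0,0.24,0.2],[-4,-36,-5,0,0,0.36,0.2],[-5,-48,-5,0,0,0.48,0.2],[-6,-60,-5,0,0,0.6,0.2],[-7,-72,-5,0,0,0.72,0.2],[-9,-84,-5,0,0,0.84,0.2],[-10,-94,-5,0,0,0.96,0.2],[-11,-102,-5,0,0,1.08,0.2]],
  ],
)

```text
time: 6.12
ee_pos: [0.6261, -0.2584, 0.0093]
tcp_rot: [[0.277, -0.961, -0.0], [-0.961, -0.277, 0.0], [-0.0, 0.0, -1.0]]
ft_force: [-0.6, -0.4, -0.9]
finger_gap: 0.0357
```

Run:
```python
from h import *
np.set_printoptions(precision=4,suppress=True)
s=manip.observe();print(s['ee_pos'],s['ft_force'],s['moment'],s['finger_gap'],s['tcp_rot'],s['qpos'])
print(move([0.626,-.2595,.0045],-74.5))
c=cam('top','t4')
cv2.imwrite('pics/t4c.png',cv2.resize(c['color'][190:310,290:450,::-1],None,fx=5,fy=5,interpolation=cv2.INTER_CUBIC))
for t in ['short_foot','seat_corner']:
    for r in nets.pinpoint('top',t)[:2]: print(t,round(r['conf'],2),tow(c,r['position']))
c=cam('scene','s4')
```

```text
[ 0.6261 -0.2584  0.0093] [-0.5698 -0.3725 -0.894 ] [ 0.1338 -0.0192 -0.004 ] 0.03572257137479603 [[ 0.2774 -0.9608 -0.    ]
 [-0.9608 -0.2774  0.0001]
 [-0.0001  0.     -1.    ]] [-26.9722  21.4161  98.5392   0.0057  60.05   136.9196]
(array([1. , 0.4, 4.8]), array([0.   , 0.   , 0.011]))
short_foot 0.71 [ 0.5908 -0.1264 -0.004 ]
```

View pics/t4c.png

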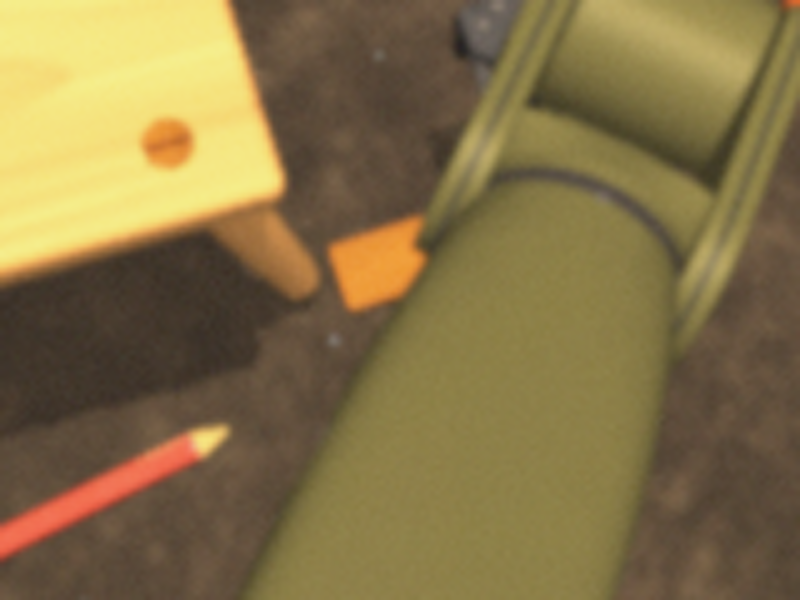

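View pics/s4.png

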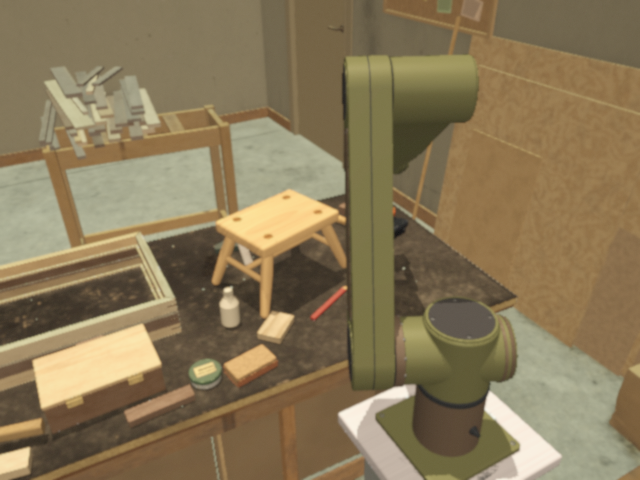

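Crop: thin edge runs from (330,248) to (350,310), the foot's outer end is near (303,287), and the pencil is well clear.

Run:
```python
from h import *
np.set_printoptions(precision=4,suppress=True)
c=cam('top','t5')
def p(u,v,z): return pix2w(c,290+(u-2)/5,190+(v-2)/5,z)
a=p(330,248,.008);b=p(350,310,.008);m=(a+b)/2
print(a,b,np.linalg.norm(a-b),m)
d=np.array([-.267,.964])
print('from TCP',(m[:2]-[0.6261,-0.2584]), np.dot(m[:2]-[0.6261,-0.2584],[-.2774,.9608]),np.dot(m[:2]-[0.6261,-0.2584],[.9608,.2774]))
for F in ([.5876,-.1258],[.5897,-.127],[.5908,-.1264]):
    w=w2pix(c,[*F,.01]); print('foot crop', (w-[290,190])*5+2, 'lat',np.dot(np.array(F)-[0.6261,-0.2584],[.9636,.267]),'latm',np.dot(np.array(F)-m[:2],[.9636,.267]),'ahead',np.dot(np.array(F)-m[:2],d))
```

```text
[ 0.6083 -0.1442  0.008 ] [ 0.575  -0.1537  0.008 ] 0.034672780865892185 [ 0.5916 -0.1489  0.008 ]
from TCP [-0.0345  0.1095] 0.11474477222884917 -0.002747239114311552
foot crop [296.2994 286.1229] lat -0.0016943999999999733 latm 0.0022878872706257425 ahead 0.02336926141301967
foot crop [298.4902 282.1726] lat 8.760000000018571e-06 latm 0.003991047270625732 ahead 0.021651761413019666
foot crop [297.2895 280.1294] lat 0.0012289200000000075 latm 0.00521120727062572 ahead 0.021936461413019658
```

>>> send_rows(
  steps=[
    [[0,0,1,0,0,0.01,0.2],[0,-2,3,0,0,0.01,0.2],[0,-2,5,0,0,0.01,0.2],[0,-2,5,0,0,0.01,0.2],[-2,-2,5,0,0,0.01,0.2],[-3,-2,5,0,0,0.01,0.2],[-5,-2,5,0,0,0.01,0.2],[-5,-2,5,0,0,0.01,0.2],[-5,-2,5,0,0,0.01,0.2],[-5,-2,5,0,0,0.01,0.2]],
  ],
  squeeze=10,
)

```text
time: 7.2
ee_pos: [0.6264, -0.2538, 0.0041]
tcp_rot: [[0.273, -0.962, -0.0], [-0.962, -0.273, 0.0], [-0.0, 0.0, -1.0]]
ft_force: [-0.1, 0.5, -1.0]
finger_gap: 0.0359
```

>>> send_rows(
  steps=[
    [[0,0,0,0,0,0,0.45],[0,0,0,0,0,0,0.45],[0,0,0,0,0,0,0.45],[0,0,0,0,0,0,0.45],[0,0,0,0,0,0,0.38],[0,0,0,0,0,0,0.3],[0,0,0,0,0,0,0.2],[0,0,0,0,0,0,0.2],[0,0,0,0,0,0,0.2],[0,0,0,0,0,0,0.2]],
  ],
  squeeze=8,
)

```text
time: 8.03
ee_pos: [0.6265, -0.254, 0.0042]
tcp_rot: [[0.273, -0.962, 0.0], [-0.962, -0.273, -0.0], [0.0, 0.0, -1.0]]
ft_force: [-0.0, 0.3, 0.8]
finger_gap: 0.0358
```

```bash
cat >> h.py <<'E'
def force(n=5,camn='wrist'):
    F=[];P=[]
    for i in range(n):
        viewer.camera(camn); s=manip.observe(); F.append(s['ft_force']);P.append(s['ee_pos'])
    F=np.array(F);P=np.array(P)
    d=np.array([-.267,.964,0]);l=np.array([.964,.267,0])
    print('t',s['time'],'push-react',np.round(-(F@d).mean(),2),'lat',np.round((F@l).mean(),2),'z',np.round(F[:,2].mean(),2),'std',F.std(0).round(2),'pos',P.mean(0).round(4),'along',np.round(P.mean(0)@d,4),'gap',s['finger_gap'])
E
python3 -c "
from h import *
force()"
```

```text
t 8.2833 push-react 0.17 lat 0.17 z 0.51 std [0.59 0.35 0.37] pos [ 0.6266 -0.254   0.0042] along -0.4121 gap 0.03581910534560536
```

>>> send_rows(
  steps=[
    [[-2,0,0,0,0,0,0.2],[-5,0,0,0,0,0,0.2],[-8,0,0,0,0,0,0.2],[-11,0,0,0,0,0,0.2],[-14,0,0,0,0,0,0.2],[-17,0,0,0,0,0,0.2],[-20,0,0,0,0,0,0.2],[-22,0,0,0,0,0,0.2],[-23,0,0,0,0,0,0.2],[-23,0,0,0,0,0,0.2]],
  ],
  squeeze=5,
)

```text
time: 9.12
ee_pos: [0.6201, -0.2314, 0.0042]
tcp_rot: [[0.273, -0.962, -0.0], [-0.962, -0.273, 0.0], [-0.001, 0.0, -1.0]]
ft_force: [0.1, 0.5, 0.7]
finger_gap: 0.0354
```

```bash
python3 -c "
from h import *
force()
c=cam('top','t6')
cv2.imwrite('pics/t6c.png',cv2.resize(c['color'][190:310,290:450,::-1],None,fx=5,fy=5,interpolation=cv2.INTER_CUBIC))"
```

```text
t 9.3667 push-react -0.63 lat -0.01 z 1.14 std [0.67 0.41 0.3 ] pos [ 0.6202 -0.2316  0.0042] along -0.3888 gap 0.03601184011241632
```

View pics/t6c.png

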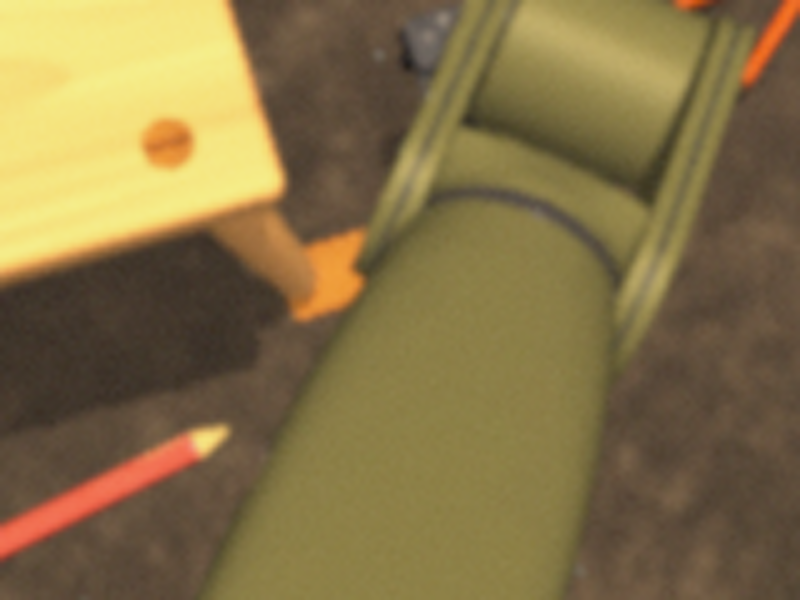

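The wedge tip is now under the foot (tip corner (293,320), foot end (303,290)), no reaction yet. I'll creep on.

>>> send_rows(
  steps=[
    [[-0.6,0,0,0,0,0,0.2],[-1.2,0,0,0,0,0,0.2],[-1.8,0,0,0,0,0,0.2],[-2.4,0,0,0,0,0,0.2],[-3,0,0,0,0,0,0.2],[-3.6,0,0,0,0,0,0.2],[-4.2,0,0,0,0,0,0.2],[-4.8,0,0,0,0,0,0.2],[-5.4,0,0,0,0,0,0.2],[-6,0,0,0,0,0,0.2]],
  ],
)

```text
time: 10.25
ee_pos: [0.6186, -0.226, 0.0042]
tcp_rot: [[0.273, -0.962, 0.0], [-0.962, -0.273, -0.0], [0.0, 0.0, -1.0]]
ft_force: [0.3, -0.4, 1.1]
finger_gap: 0.036
```

```bash
python3 -c "
from h import *
force()"
```

```text
t 10.5 push-react -0.11 lat -0.01 z 0.68 std [0.43 0.5  0.41] pos [ 0.6186 -0.2259  0.0042] along -0.3829 gap 0.036317777675329385
```

>>> send_rows(
  steps=[
    [[-0.6,0,0,0,0,0,0.2],[-1.2,0,0,0,0,0,0.2],[-1.8,0,0,0,0,0,0.2],[-2.4,0,0,0,0,0,0.2],[-3,0,0,0,0,0,0.2],[-3.6,0,0,0,0,0,0.2],[-4.2,0,0,0,0,0,0.2],[-4.8,0,0,0,0,0,0.2],[-5.4,0,0,0,0,0,0.2],[-6,0,0,0,0,0,0.2]],
  ],
)

```text
time: 11.33
ee_pos: [0.617, -0.2203, 0.0042]
tcp_rot: [[0.273, -0.962, 0.0], [-0.962, -0.273, -0.0], [0.0, -0.0, -1.0]]
ft_force: [1.6, -0.7, 1.3]
finger_gap: 0.0362
```

```bash
python3 -c "
from h import *
force()"
```

```text
t 11.5833 push-react 0.2 lat -0.05 z 0.87 std [0.25 0.26 0.52] pos [ 0.6169 -0.2201  0.0042] along -0.3769 gap 0.03625341031651827
```

>>> send_rows(
  steps=[
    [[-0.6,0,0,0,0,0,0.2],[-1.2,0,0,0,0,0,0.2],[-1.8,0,0,0,0,0,0.2],[-2.4,0,0,0,0,0,0.2],[-3,0,0,0,0,0,0.2],[-3.6,0,0,0,0,0,0.2],[-4.2,0,0,0,0,0,0.2],[-4.8,0,0,0,0,0,0.2],[-5.4,0,0,0,0,0,0.2],[-6,0,0,0,0,0,0.2]],
  ],
)

```text
time: 12.42
ee_pos: [0.6153, -0.2145, 0.0042]
tcp_rot: [[0.273, -0.962, 0.0], [-0.962, -0.273, -0.0], [0.0, -0.0, -1.0]]
ft_force: [0.8, -1.0, 1.1]
finger_gap: 0.0359
```

```bash
python3 -c "
from h import *
force(4)"
```

```text
t 12.6167 push-react 0.69 lat -0.46 z 1.79 std [0.28 0.41 0.26] pos [ 0.6153 -0.2144  0.0042] along -0.3709 gap 0.03593952241050551
```

>>> send_rows(
  steps=[
    [[-0.6,0,0,0,0,0,0.2],[-1.2,0,0,0,0,0,0.2],[-1.8,0,0,0,0,0,0.2],[-2.4,0,0,0,0,0,0.2],[-3,0,0,0,0,0,0.2],[-3.6,0,0,0,0,0,0.2],[-4.2,0,0,0,0,0,0.2],[-4.8,0,0,0,0,0,0.2],[-5.4,0,0,0,0,0,0.2],[-6,0,0,0,0,0,0.2]],
  ],
)

```text
time: 13.45
ee_pos: [0.6137, -0.2087, 0.0042]
tcp_rot: [[0.273, -0.962, 0.0], [-0.962, -0.273, -0.0], [0.0, -0.0, -1.0]]
ft_force: [0.3, -1.9, 1.3]
finger_gap: 0.0363
```

```bash
python3 -c "
from h import *
force(4)"
```

```text
t 13.65 push-react 0.95 lat 0.4 z 1.8 std [0.49 0.43 0.35] pos [ 0.6137 -0.2086  0.0042] along -0.3649 gap 0.035913435821431576
```

>>> send_rows(
  steps=[
    [[-0.4,0,0,0,0,0,0.2],[-0.8,0,0,0,0,0,0.2],[-1.2,0,0,0,0,0,0.2],[-1.6,0,0,0,0,0,0.2],[-2,0,0,0,0,0,0.2],[-2.4,0,0,0,0,0,0.2],[-2.8,0,0,0,0,0,0.2],[-3.2,0,0,0,0,0,0.2],[-3.6,0,0,0,0,0,0.2],[-4,0,0,0,0,0,0.2]],
  ],
)

```text
time: 14.48
ee_pos: [0.6126, -0.2048, 0.0042]
tcp_rot: [[0.273, -0.962, 0.0], [-0.962, -0.273, -0.0], [0.0, -0.0, -1.0]]
ft_force: [-0.5, -1.2, 2.1]
finger_gap: 0.036
```

```bash
python3 -c "
from h import *
force(5)
cam('wrist','w7')"
```

```text
t 14.7333 push-react 0.77 lat -0.03 z 1.38 std [0.33 0.52 0.48] pos [ 0.6126 -0.2048  0.0042] along -0.361 gap 0.03584792419002229
```

View pics/w7.png

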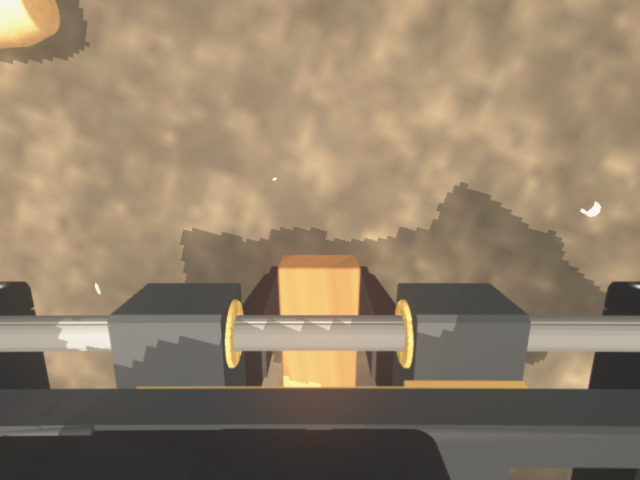

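No slip in the jaws: blunt end still at rows 255–268. Continuing.

>>> send_rows(
  steps=[
    [[-0.5,0,0,0,0,0,0.2],[-1,0,0,0,0,0,0.2],[-1.5,0,0,0,0,0,0.2],[-2,0,0,0,0,0,0.2],[-2.5,0,0,0,0,0,0.2],[-3,0,0,0,0,0,0.2],[-3.5,0,0,0,0,0,0.2],[-4,0,0,0,0,0,0.2],[-4.5,0,0,0,0,0,0.2],[-5,0,0,0,0,0,0.2]],
  ],
)

```text
time: 15.62
ee_pos: [0.6112, -0.2, 0.0042]
tcp_rot: [[0.273, -0.962, 0.0], [-0.962, -0.273, -0.0], [0.0, -0.0, -1.0]]
ft_force: [1.2, -0.5, 1.2]
finger_gap: 0.036
```

```bash
python3 -c "
from h import *
force(5)"
```

```text
t 15.8667 push-react 1.1 lat 0.2 z 2.14 std [0.18 0.25 0.28] pos [ 0.6112 -0.2     0.0042] along -0.3559 gap 0.03602132494355175
```

>>> send_rows(
  steps=[
    [[-0.5,0,0,0,0,0,0.2],[-1,0,0,0,0,0,0.2],[-1.5,0,0,0,0,0,0.2],[-2,0,0,0,0,0,0.2],[-2.5,0,0,0,0,0,0.2],[-3,0,0,0,0,0,0.2],[-3.5,0,0,0,0,0,0.2],[-4,0,0,0,0,0,0.2],[-4.5,0,0,0,0,0,0.2],[-5,0,0,0,0,0,0.2]],
  ],
)

```text
time: 16.7
ee_pos: [0.6099, -0.1953, 0.0042]
tcp_rot: [[0.273, -0.962, 0.0], [-0.962, -0.273, -0.0], [0.0, -0.0, -1.0]]
ft_force: [0.1, -1.6, 2.2]
finger_gap: 0.0361
```

```bash
python3 -c "
from h import *
force(5)"
```

```text
t 16.95 push-react 1.44 lat 0.22 z 1.89 std [0.44 0.4  0.33] pos [ 0.6099 -0.1952  0.0042] along -0.351 gap 0.03608693613794877
```

```bash
cat >> h.py <<'E'
def seat():
    c=cam('top','seat_last'); v,u=np.mgrid[165:245,225:335]; u=u.ravel();v=v.ravel()
    K=np.array([[c['fx'],0,c['cx']],[0,c['fy'],c['cy']],[0,0,1.]])
    p=cv2.undistortPoints(np.stack([u,v],1).astype(float)[:,None],K,np.array(c['dist_coeffs'],float))[:,0]
    d=c['depth'][v,u]; P=np.stack([p[:,0]*d,-p[:,1]*d,-d],1)@c['E'][:3,:3].T+c['E'][:3,3]
    P=P[(P[:,2]>.17)&(P[:,2]<.23)]
    for _ in range(4):
        A=np.c_[P[:,:2]-[.65,.047],np.ones(len(P))]; x=np.linalg.lstsq(A,P[:,2],rcond=None)[0]; r=P[:,2]-A@x; P=P[abs(r)<2.5*r.std()]
    print('seat slope x,y',x[:2].round(5),'h',x[2].round(5),'n',len(P),'rstd',r.std().round(5))
E
python3 -c "
from h import *
seat();seat();seat();force(3)"
```

```text
seat slope x,y [0.00218 0.0044 ] h 0.20011 n 7996 rstd 0.00223
seat slope x,y [0.00206 0.00346] h 0.20016 n 8016 rstd 0.00226
seat slope x,y [0.00106 0.00368] h 0.20013 n 8000 rstd 0.00225
t 17.25 push-react 1.54 lat -0.13 z 2.53 std [0.38 0.56 0.34] pos [ 0.6099 -0.1952  0.0042] along -0.351 gap 0.03599875254880453
```

View pics/seat_last.png

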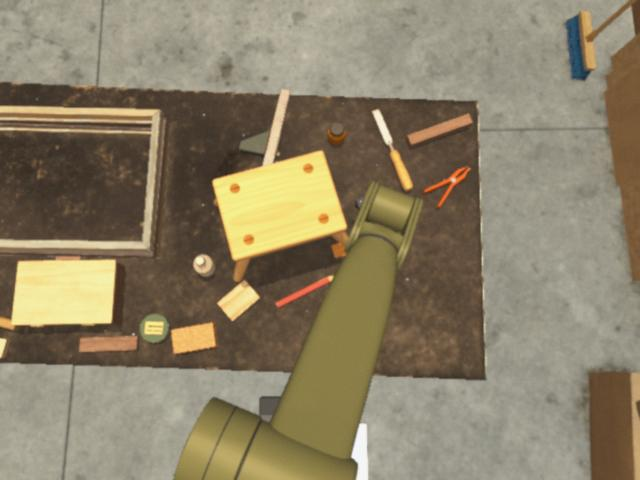

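>>> send_rows(
  steps=[
    [[-0.4,0,0,0,0,0,0.2],[-0.8,0,0,0,0,0,0.2],[-1.2,0,0,0,0,0,0.2],[-1.6,0,0,0,0,0,0.2],[-2,0,0,0,0,0,0.2],[-2.4,0,0,0,0,0,0.2],[-2.8,0,0,0,0,0,0.2],[-3.2,0,0,0,0,0,0.2],[-3.6,0,0,0,0,0,0.2],[-4,0,0,0,0,0,0.2]],
  ],
)

```text
time: 18.08
ee_pos: [0.6089, -0.1917, 0.0042]
tcp_rot: [[0.273, -0.962, 0.0], [-0.962, -0.273, -0.001], [0.001, -0.0, -1.0]]
ft_force: [1.0, -4.9, -0.0]
finger_gap: 0.0364
```

```bash
python3 -c "
from h import *
force(5,'top')
seat();seat()"
```

```text
t 18.3333 push-react 5.01 lat -0.27 z 0.5 std [0.29 0.31 0.69] pos [ 0.6089 -0.1917  0.0042] along -0.3473 gap 0.03590492356389018
seat slope x,y [-0.       0.00289] h 0.20022 n 7995 rstd 0.00225
seat slope x,y [-0.00088  0.00245] h 0.2002 n 7982 rstd 0.00222
```

Jammed: reaction jumped to about 5 N (bias about 1.4 N), seat tilt changed by about 0.002 rad. Releasing and checking.

>>> send_rows(
  steps=[
    [[0,0,0,0,0,0,0.4],[0,0,0,0,0,0,0.45],[0,0,0,0,0,0,0.5],[0,0,0,0,0,0,0.55],[0,0,0,0,0,0,0.55],[0,0,0,0,0,0,0.55],[0,0,0,0,0,0,0.55],[0,0,0,0,0,0,0.55],[0,0,0,0,0,0,0.55],[0,0,0,0,0,0,0.55]],
  ],
)

```text
time: 19.27
ee_pos: [0.6088, -0.1914, 0.0042]
tcp_rot: [[0.273, -0.962, 0.0], [-0.962, -0.273, 0.0], [-0.0, -0.0, -1.0]]
ft_force: [-0.9, -0.6, -0.2]
finger_gap: 0.0525
```

```bash
python3 -c "
from h import *
force(4,'top')
seat();seat();seat()
c=cam('top','t9')
cv2.imwrite('pics/t9c.png',cv2.resize(c['color'][190:310,290:450,::-1],None,fx=5,fy=5,interpolation=cv2.INTER_CUBIC))
cam('wrist','w9')"
```

```text
t 19.4667 push-react 0.15 lat -0.22 z -0.01 std [0.58 0.35 0.48] pos [ 0.6088 -0.1914  0.0042] along -0.3471 gap 0.05227616957992399
seat slope x,y [0.00108 0.00238] h 0.20023 n 7970 rstd 0.00225
seat slope x,y [0.00081 0.00236] h 0.20025 n 7971 rstd 0.00225
seat slope x,y [0.00055 0.00335] h 0.20021 n 8010 rstd 0.00227
```

View pics/t9c.png

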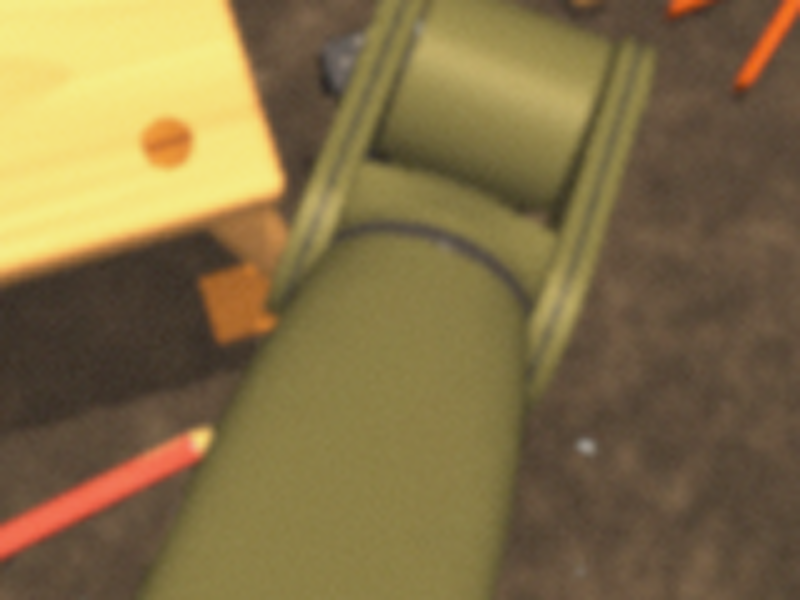

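View pics/w9.png

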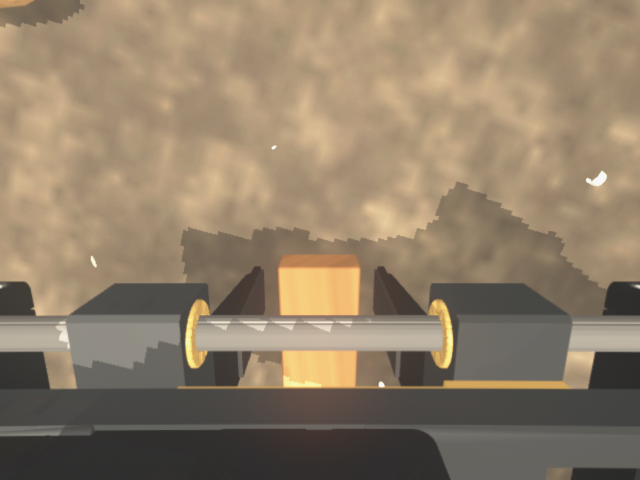

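Released; blunt end is unmoved in the wrist view (rows 255–268), thin end shows past the foot at crop (200–245, 270–340). I'll back off, shut the fingers and give a measured nudge from behind to confirm that it is tight.

>>> send_rows(
  steps=[
    [[0,0,-10,0,0,0,0.55],[0,0,-25,0,0,0,0.55],[0,0,-45,0,0,0,0.55],[15,0,-45,0,0,0,0.3],[35,0,-45,0,0,0,0],[42,0,-45,0,0,0,0],[42,0,-30,0,0,0,0],[42,0,-10,0,0,0,0],[42,0,0,0,0,0,0],[42,0,1,0,0,0,0]],
  ],
)

```text
time: 20.55
ee_pos: [0.6192, -0.2311, 0.0007]
tcp_rot: [[0.273, -0.962, -0.003], [-0.962, -0.273, 0.001], [-0.002, 0.002, -1.0]]
ft_force: [0.9, 0.3, 1.0]
finger_gap: 0.0112
```

>>> send_rows(
  steps=[
    [[0,0,0,0,0,0,0],[-2,0,0,0,0,0,0],[-4,0,0,0,0,0,0],[-6,0,0,0,0,0,0],[-7,0,0,0,0,0,0],[-8,0,0,0,0,0,0],[-9,0,0,0,0,0,0],[-10,0,0,0,0,0,0],[-10,0,0,0,0,0,0],[-10,0,0,0,0,0,0]],
  ],
)

```text
time: 21.38
ee_pos: [0.6175, -0.2222, 0.0032]
tcp_rot: [[0.273, -0.962, 0.0], [-0.962, -0.273, -0.0], [0.0, -0.0, -1.0]]
ft_force: [-0.5, -0.8, 0.5]
finger_gap: 0.0003
```

```bash
python3 -c "
from h import *
force(5,'top')
seat();seat()
cam('wrist','w10')"
```

```text
t 21.6333 push-react 0.06 lat 0.47 z 0.19 std [0.3  0.73 0.4 ] pos [ 0.6175 -0.2222  0.0032] along -0.3791 gap 0.000594862835660154
seat slope x,y [0.00128 0.00234] h 0.20023 n 8002 rstd 0.00226
seat slope x,y [-0.00055  0.00346] h 0.20023 n 7976 rstd 0.00224
```

View pics/w10.png

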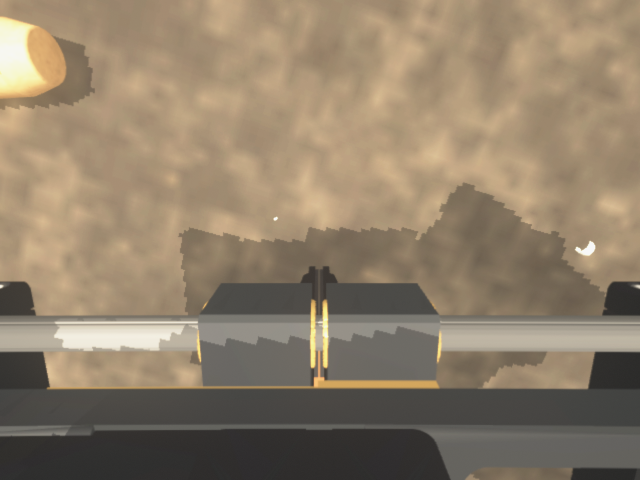

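>>> send_rows(
  steps=[
    [[-0.4,0,-1.5,0,0,0,0],[-0.8,0,-1.5,0,0,0,0],[-1.2,0,-1.5,0,0,0,0],[-1.6,0,-1.5,0,0,0,0],[-2,0,-1.5,0,0,0,0],[-2.4,0,-1.5,0,0,0,0],[-2.8,0,-1.5,0,0,0,0],[-3.1,0,-1.5,0,0,0,0],[-3.3,0,-1.5,0,0,0,0],[-3.5,0,-1.5,0,0,0,0]],
  ],
)

```text
time: 22.62
ee_pos: [0.6166, -0.2188, 0.0047]
tcp_rot: [[0.273, -0.962, 0.0], [-0.962, -0.273, -0.0], [0.0, -0.0, -1.0]]
ft_force: [-0.1, -0.6, 0.3]
finger_gap: 0.0005
```

```bash
python3 -c "
from h import *
force(3,'top')"
```

```text
t 22.7667 push-react -0.14 lat 0.15 z -0.37 std [0.57 0.36 0.28] pos [ 0.6165 -0.2188  0.0046] along -0.3755 gap 0.0005371766963184339
```

>>> send_rows(
  steps=[
    [[-0.1,0,0,0,0,0,0],[-0.2,0,0,0,0,0,0],[-0.3,0,0,0,0,0,0],[-0.4,0,0,0,0,0,0],[-0.5,0,0,0,0,0,0],[-0.6,0,0,0,0,0,0],[-0.7,0,0,0,0,0,0],[-0.8,0,0,0,0,0,0],[-0.8,0,0,0,0,0,0],[-0.8,0,0,0,0,0,0]],
  ],
)

```text
time: 23.6
ee_pos: [0.6166, -0.2186, 0.0048]
tcp_rot: [[0.273, -0.962, 0.001], [-0.962, -0.273, -0.001], [0.001, -0.0, -1.0]]
ft_force: [1.1, -5.2, -1.9]
finger_gap: 0.0008
```

```bash
python3 -c "
from h import *
force(3,'top')"
```

```text
t 23.75 push-react 4.91 lat 0.01 z -1.55 std [0.27 0.4  0.36] pos [ 0.6166 -0.2186  0.0049] along -0.3753 gap 0.0005250520494020144
```

>>> send_rows(
  steps=[
    [[-0.1,0,0,0,0,0,0],[-0.2,0,0,0,0,0,0],[-0.3,0,0,0,0,0,0],[-0.4,0,0,0,0,0,0],[-0.5,0,0,0,0,0,0],[-0.6,0,0,0,0,0,0],[-0.7,0,0,0,0,0,0],[-0.8,0,0,0,0,0,0],[-0.8,0,0,0,0,0,0],[-0.8,0,0,0,0,0,0]],
  ],
)

```text
time: 24.58
ee_pos: [0.6164, -0.2178, 0.0049]
tcp_rot: [[0.273, -0.962, 0.001], [-0.962, -0.273, -0.001], [0.001, -0.001, -1.0]]
ft_force: [1.4, -5.4, -2.0]
finger_gap: 0.0007
```

```bash
python3 -c "
from h import *
force(3,'top')"
```

```text
t 24.7333 push-react 5.74 lat -0.23 z -1.45 std [0.51 0.34 0.32] pos [ 0.6165 -0.2179  0.0049] along -0.3746 gap 0.0005520317168379338
```

Contact at 4.9 N, 5.7 N after 0.8 mm more: tight. I'll stop, back off, lift and check.

>>> send_rows(
  steps=[
    [[1,0,0,0,0,0,0],[4,0,0,0,0,0,0],[12,0,-3,0,0,0,0],[25,0,-20,0,0,0,0],[30,0,-50,0,0,0,0],[30,0,-85,0,0,0,0],[30,0,-120,0,0,0,0],[30,0,-155,0,0,0,0],[30,0,-190,0,0,0,0],[30,0,-225,0,0,0,0]],
  ],
)

```text
time: 25.57
ee_pos: [0.624, -0.2458, 0.2316]
tcp_rot: [[0.273, -0.962, -0.0], [-0.962, -0.273, 0.001], [-0.001, 0.0, -1.0]]
ft_force: [0.4, -0.5, 0.0]
finger_gap: 0.0003
```

Run:
```python
from h import *
np.set_printoptions(precision=4,suppress=True)
force(3,'top')
seat();seat();seat()
c=cam('top','t11')
cv2.imwrite('pics/t11c.png',cv2.resize(c['color'][190:310,290:450,::-1],None,fx=5,fy=5,interpolation=cv2.INTER_CUBIC))
for t in ['short_foot','seat_corner','wedge','stool']:
    for r in nets.pinpoint('top',t)[:2]: print(t,round(r['conf'],2),tow(c,r['position']))
s=manip.observe();print(s['ee_pos'],s['tcp_rot'],s['qpos'])
print(move([.606,-.079,.235],-74.5))
```

```text
t 25.7167 push-react 0.23 lat 0.74 z 2.28 std [0.63 0.33 2.44] pos [ 0.6271 -0.2473  0.2386] along -0.4058 gap 0.0005636993475676775
seat slope x,y [0.0003 0.0021] h 0.20019 n 8015 rstd 0.00229
seat slope x,y [0.0013 0.0027] h 0.20022 n 7992 rstd 0.00225
seat slope x,y [-0.0001  0.0029] h 0.20026 n 8010 rstd 0.00227
short_foot 0.55 [ 0.589  -0.1271 -0.0009]
seat_corner 0.81 [ 0.6105 -0.0786  0.1994]
seat_corner 0.61 [ 0.5904 -0.1273 -0.0004]
wedge 0.95 [ 0.5971 -0.143  -0.0015]
[ 0.6237 -0.2458  0.2278] [[ 0.2731 -0.962  -0.0026]
 [-0.962  -0.2731  0.0014]
 [-0.002   0.0021 -1.    ]] [-26.1002   9.2919  90.8475   0.0059  80.0284 138.0517]
(array([-165.3,  -28.5,   -6.9]), array([0.002, 0.002, 0.006]))
```

View pics/t11c.png

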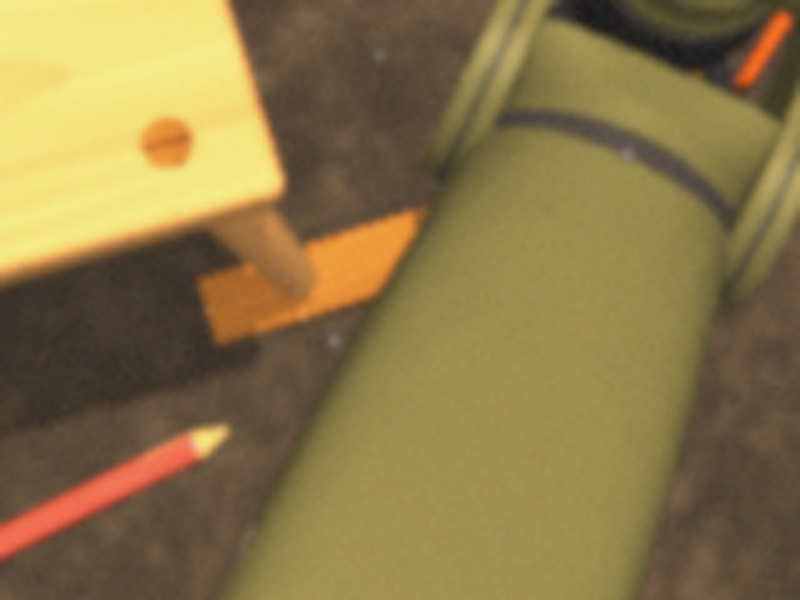

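Foot sits mid-width on the wedge (foot end at crop (300,292); wedge from (200,280) to beyond (425,210)). Stool and pencil unmoved. Now the press.

>>> send_rows(
  steps=[
    [[-8,-1,-5,0,0,0,0],[-28,-5,-8,0,0,0,0],[-50,-9,-8,0,0,0,0],[-75,-13,-8,0,0,0,0],[-100,-17,-8,0,0,0,0],[-125,-21,-8,0,0,0,0],[-145,-25,-8,0,0,0,0],[-158,-27,-8,0,0,0,0],[-163,-28,-8,0,0,0,0],[-165,-28,-8,0,0,0,0]],
  ],
)

```text
time: 26.95
ee_pos: [0.6062, -0.079, 0.2379]
tcp_rot: [[0.274, -0.962, 0.0], [-0.962, -0.274, -0.0], [0.0, -0.0, -1.0]]
ft_force: [0.0, -0.6, -0.3]
finger_gap: 0.0008
```

>>> send_rows(
  steps=[
    [[0,0,4,0,0,0,0],[0,0,10,0,0,0,0],[0,0,16,0,0,0,0],[0,0,22,0,0,0,0],[0,0,26,0,0,0,0],[0,0,29,0,0,0,0],[0,0,31,0,0,0,0],[0,0,32,0,0,0,0],[0,0,32,0,0,0,0],[0,0,32,0,0,0,0]],
  ],
)

```text
time: 27.78
ee_pos: [0.6063, -0.0798, 0.2059]
tcp_rot: [[0.273, -0.962, 0.0], [-0.962, -0.273, -0.0], [0.0, -0.0, -1.0]]
ft_force: [-0.0, -0.2, 0.8]
finger_gap: 0.0007
```

Run:
```python
from h import *
force(4,'wrist'); print(manip.observe()['tcp_rot'].round(3))
c=cam('top','t12')
```

```text
t 27.9833 push-react -0.19 lat -0.38 z 0.12 std [0.48 0.18 0.5 ] pos [ 0.6064 -0.0798  0.2061] along -0.2388 gap 0.00033992175865606026
[[ 0.273 -0.962  0.001]
 [-0.962 -0.273 -0.   ]
 [ 0.    -0.001 -1.   ]]
```

View pics/t12.png

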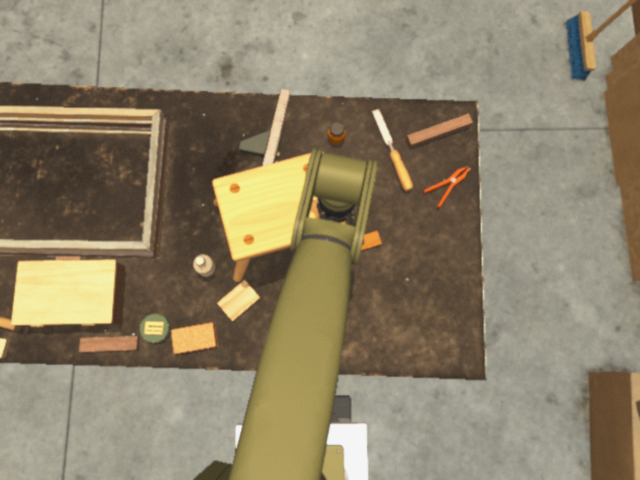

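>>> send_rows(
  steps=[
    [[0,0,0.6,0,0,0,0],[0,0,1.2,0,0,0,0],[0,0,1.8,0,0,0,0],[0,0,2.4,0,0,0,0],[0,0,3,0,0,0,0],[0,0,3.5,0,0,0,0],[0,0,4,0,0,0,0],[0,0,4.5,0,0,0,0],[0,0,4.8,0,0,0,0],[0,0,5,0,0,0,0]],
  ],
)

```text
time: 28.87
ee_pos: [0.6062, -0.0797, 0.2006]
tcp_rot: [[0.273, -0.962, -0.0], [-0.962, -0.273, 0.0], [-0.0, 0.0, -1.0]]
ft_force: [-0.2, 0.9, 1.1]
finger_gap: 0.0004
```

>>> send_rows(
  steps=[
    [[0,0,0.1,0,0,0,0],[0,0,0.2,0,0,0,0],[0,0,0.3,0,0,0,0],[0,0,0.4,0,0,0,0],[0,0,0.5,0,0,0,0],[0,0,0.6,0,0,0,0],[0,0,0.7,0,0,0,0],[0,0,0.8,0,0,0,0],[0,0,0.8,0,0,0,0],[0,0,0.8,0,0,0,0]],
  ],
)

```text
time: 29.7
ee_pos: [0.6062, -0.0798, 0.2]
tcp_rot: [[0.273, -0.962, 0.0], [-0.962, -0.273, -0.0], [0.0, -0.0, -1.0]]
ft_force: [0.5, -0.5, 0.6]
finger_gap: 0.0006
```

>>> send_rows(
  steps=[
    [[0,0,0.1,0,0,0,0],[0,0,0.2,0,0,0,0],[0,0,0.3,0,0,0,0],[0,0,0.4,0,0,0,0],[0,0,0.5,0,0,0,0],[0,0,0.5,0,0,0,0],[0,0,0.5,0,0,0,0],[0,0,0.5,0,0,0,0],[0,0,0.5,0,0,0,0],[0,0,0.5,0,0,0,0]],
  ],
)

```text
time: 30.53
ee_pos: [0.6062, -0.0798, 0.1999]
tcp_rot: [[0.273, -0.962, 0.0], [-0.962, -0.273, -0.0], [0.0, -0.0, -1.0]]
ft_force: [-2.1, 0.2, 5.6]
finger_gap: 0.0006
```

>>> send_rows(
  steps=[
    [[0,0,0.1,0,0,0,0],[0,0,0.2,0,0,0,0],[0,0,0.3,0,0,0,0],[0,0,0.4,0,0,0,0],[0,0,0.4,0,0,0,0],[0,0,0.4,0,0,0,0],[0,0,0.4,0,0,0,0],[0,0,0.4,0,0,0,0],[0,0,0.4,0,0,0,0],[0,0,0.4,0,0,0,0]],
  ],
)

```text
time: 31.37
ee_pos: [0.6063, -0.0798, 0.1998]
tcp_rot: [[0.273, -0.962, 0.0], [-0.962, -0.273, -0.0], [0.0, -0.0, -1.0]]
ft_force: [-3.4, 0.2, 7.1]
finger_gap: 0.0006
```

Run:
```python
from h import *
force(5,'wrist')
```

```text
t 31.6167 push-react -0.9 lat -2.8 z 6.24 std [0.36 0.63 0.43] pos [ 0.6063 -0.0798  0.1998] along -0.2388 gap 0.00034263654448189637
```

>>> send_rows(
  steps=[
    [[0,0.1,0.1,0,0,0,0],[0,0.1,0.2,0,0,0,0],[0,0.2,0.3,0,0,0,0],[0,0.2,0.4,0,0,0,0],[0,0.2,0.4,0,0,0,0],[0,0.2,0.4,0,0,0,0],[0,0.2,0.4,0,0,0,0],[0,0.2,0.4,0,0,0,0],[0,0.2,0.4,0,0,0,0],[0,0.2,0.4,0,0,0,0]],
  ],
)

```text
time: 32.45
ee_pos: [0.6063, -0.0798, 0.1998]
tcp_rot: [[0.273, -0.962, 0.001], [-0.962, -0.273, -0.0], [0.0, -0.001, -1.0]]
ft_force: [-2.6, 0.3, 6.6]
finger_gap: 0.0007
```

Run:
```python
from h import *
force(5,'wrist')
```

```text
t 32.7 push-react -1.34 lat -2.88 z 7.57 std [0.21 0.56 0.24] pos [ 0.6062 -0.0798  0.1998] along -0.2388 gap 0.0005623808260249422
```

>>> send_rows(
  steps=[
    [[0,0,0.1,0,0,0,0],[0,0,0.2,0,0,0,0],[0,0,0.3,0,0,0,0],[0,0,0.4,0,0,0,0],[0,0,0.5,0,0,0,0],[0,0,0.6,0,0,0,0],[0,0,0.6,0,0,0,0],[0,0,0.6,0,0,0,0],[0,0,0.6,0,0,0,0],[0,0,0.6,0,0,0,0]],
  ],
)

```text
time: 33.53
ee_pos: [0.6063, -0.0799, 0.1998]
tcp_rot: [[0.273, -0.962, 0.001], [-0.962, -0.273, -0.0], [0.001, -0.001, -1.0]]
ft_force: [-4.5, 0.2, 9.9]
finger_gap: 0.0004
```

Run:
```python
from h import *
force(6,'wrist'); c=cam('top','t13')
cv2.imwrite('pics/t13c.png',cv2.resize(c['color'][140:290,200:380,::-1],None,fx=4,fy=4,interpolation=cv2.INTER_CUBIC))
```

```text
t 33.8333 push-react -1.9 lat -4.25 z 8.97 std [0.33 0.35 0.54] pos [ 0.6063 -0.0799  0.1998] along -0.2389 gap 0.0006680602781311974
```

View pics/t13c.png

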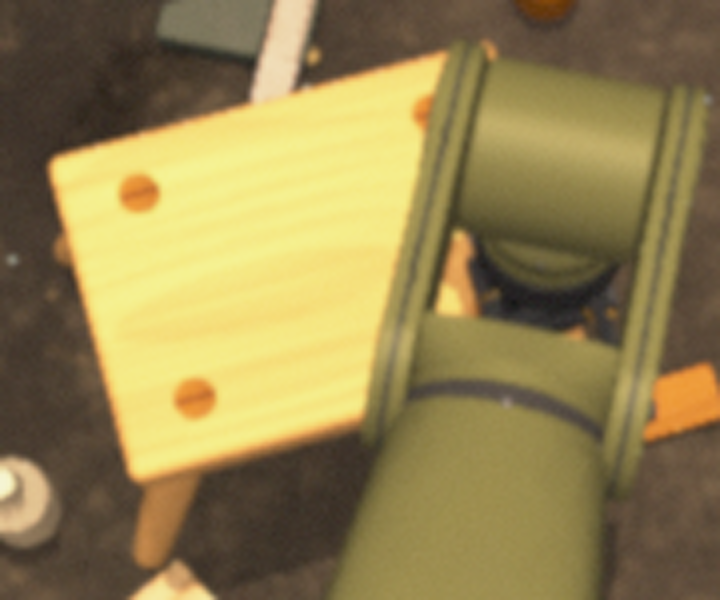

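The press held about 9 N for over 0.5 s with the tip height unchanged (0.1998), so it does not rock. The crop shows the seat unmoved, front-left corner at (130,478). Lifting off.

>>> send_rows(
  steps=[
    [[0,0,-1,0,0,0,0],[0,0,-2,0,0,0,0],[0,0,-5,0,0,0,0],[0,0,-15,0,0,0,0],[0,0,-30,0,0,0,0],[0,0,-50,0,0,0,0],[10,0,-70,0,0,0,0],[40,0,-75,0,0,0,0],[75,0,-75,0,0,0,0],[110,0,-75,0,0,0,0]],
  ],
)

```text
time: 34.72
ee_pos: [0.6369, -0.1865, 0.2748]
tcp_rot: [[0.274, -0.962, 0.003], [-0.962, -0.274, -0.001], [0.002, -0.002, -1.0]]
ft_force: [-0.4, 0.2, 0.2]
finger_gap: 0.0008
```

>>> send_rows(
  steps=[
    [[35,0,0,0,0,0,0],[70,0,0,0,0,0,0],[100,0,0,0,0,0,0],[120,0,0,0,0,0,0],[120,0,0,0,0,0,0],[120,0,0,0,0,0,0],[120,0,0,0,0,0,0],[120,0,0,0,0,0,0],[120,0,0,0,0,0,0],[120,0,0,0,0,0,0]],
  ],
)

```text
time: 35.55
ee_pos: [0.6689, -0.3, 0.2734]
tcp_rot: [[0.274, -0.962, 0.0], [-0.962, -0.274, -0.0], [0.0, -0.0, -1.0]]
ft_force: [1.2, -0.4, 0.5]
finger_gap: 0.0004
```

Run:
```python
from h import *
np.set_printoptions(precision=4,suppress=True)
seat();seat();seat();force(3)
c=cam('top','t14')
cv2.imwrite('pics/t14c.png',cv2.resize(c['color'][190:310,290:450,::-1],None,fx=5,fy=5,interpolation=cv2.INTER_CUBIC))
for t in ['short_foot','seat_corner','wedge','pencil','glue_bottle','scribing_block']:
    for r in nets.pinpoint('top',t)[:1]: print(t,round(r['conf'],2),tow(c,r['position']))
a=cv2.imread('pics/top0.png').astype(int);b=cv2.imread('pics/t14.png').astype(int)
# image registration of seat, initial vs now
g=lambda x:cv2.cvtColor(x[145:260,205:350].astype(np.uint8),cv2.COLOR_BGR2GRAY).astype(np.float32)
print('seat shift px',cv2.phaseCorrelate(g(a),g(b),cv2.createHanningWindow((145,115),cv2.CV_32F)))
```

```text
seat slope x,y [-0.001   0.0029] h 0.20023 n 7986 rstd 0.00226
seat slope x,y [-0.0003  0.0021] h 0.20027 n 7985 rstd 0.00224
seat slope x,y [0.0003 0.0027] h 0.20022 n 7999 rstd 0.00223
t 35.85 push-react -0.25 lat 0.69 z 0.02 std [0.35 0.42 0.47] pos [ 0.6688 -0.3008  0.2731] along -0.4685 gap 0.0006075395893429928
short_foot 0.65 [ 0.5892 -0.1262 -0.0028]
seat_corner 0.71 [ 0.6095 -0.0764  0.1991]
wedge 0.96 [ 0.5994 -0.1432  0.0005]
pencil 0.55 [ 0.4809 -0.0128  0.0031]
glue_bottle 0.92 [0.5393 0.2474 0.0011]
scribing_block 0.91 [0.4529 0.1573 0.0028]
seat shift px ((-0.009593393654995452, -0.0760458002294726), 0.9316911803351509)
```

View pics/t14c.png

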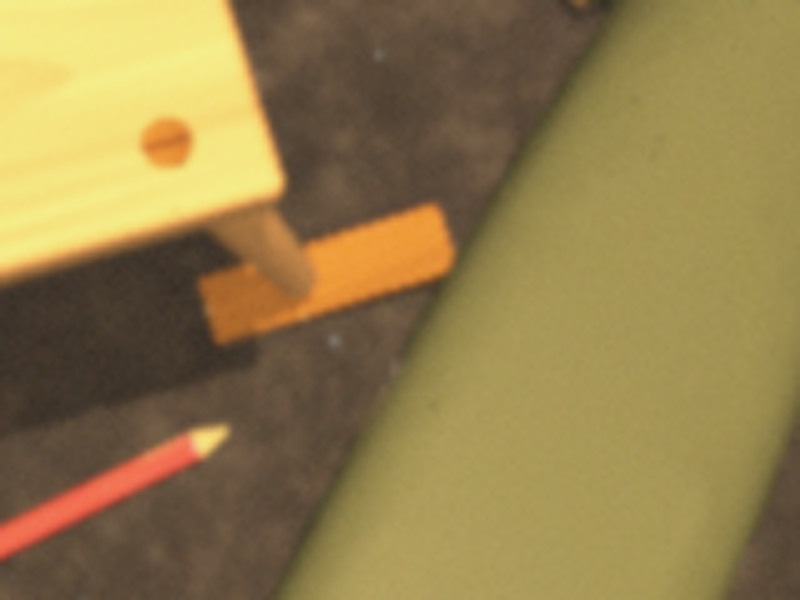

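The wedge is in place under the foot. The seat has shifted less than 0.1 px, and the bystanders are unmoved within the networks' accuracy.

```bash
python3 -c "
from workcell import job
print(job.finish_job())"
```

```text
the job is handed in; nothing more can be done
None
```

The wedge is jammed under the short foot and let go, the press check showed no rocking, and the job is handed in at about 36 s. No verdict came back.

**Jamming:** I slid the wedge in flat from the right-hand end, thin end first. It jammed at about 5 N. I let go, then nudged it once from behind with shut fingers to about 5.7 N; it gave about 0.7 mm at most.

**Press check:** I pressed the seat corner with about 9 N for over half a second, and the fingertip height stayed at 0.1998 m. Up to about 4 N of sideways force came with the press; the stool did not move.

**Last checks:**
- **Wedge:** the foot stands near the wedge's centreline, about 18 mm into the thin half from its middle.
- **Stool position:** the seat moved less than 0.1 pixel from the first picture.
- **Stool level:** the seat's slope changed by roughly 0.002 rad from just before the jam, which is about the noise of that measurement. The depth camera reads about 0.003 rad of slope overall. I took no reading at the start, so I can't say how much of that is camera bias.
- **Bystanders:** all are within 5 mm of where they started, which is the networks' own accuracy.
- **Not measured:** the force between foot and wedge after letting go.

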